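# Set the milling slide on its mark with the backlash taken up

## Task

The slide of the small milling unit stands almost a turn of its screw too far to the left of its mark, and the screw has lost motion in its nut. Push the handwheel down so that its clutch bites and wind it anticlockwise until the dial's red line has gone a good quarter turn past the index; then, turning clockwise only, bring the red line exactly onto the index, so that the backlash is taken up and the slide stands on its mark. Let the wheel go and swing the lock lever clockwise to its stop, without turning the screw again or disturbing the two bottles and the tooth strip round the machine.

Things in the scene. Friction and masses are not known exactly. Their poses are not given: they have to be found in the camera images.
- milling_unit: grey milling unit, fixed to the bench; origin on the bench under the middle of its bed, x across the bed away from the operator, y left along the slide's travel, z up. In its frame, mm: bed x -60..60, y -160..150, 30 high; gear case under the wheel 76 x 76, 82 high, middle y -185; slide table x -55..55, y -70..70, 70 high, with a pale cast on it 117 high; see drill_head.
- wheel_axis (a point): point on the handwheel's vertical axis, at milling_unit (0, -185, 134) mm, the top of the hub. Black wheel, 100 mm across, rim top 132 mm above the bench. A spring holds it up, where it spins freely and moves nothing. Pushed down its clutch bites (see grip_middle) and it turns the dial below it, one to one, unless it slips.
- grip_middle (a point): middle of the upright black crank grip on the wheel's rim, 44 mm from the axis, 155 mm above the bench when up: 14 mm thick, 42 mm tall, revolving freely on its pin: pinch it from above at any yaw and lead it round a circle without turning the wrist. Starts at any angle. Push down: the clutch bites from 2.5 mm (6 N), holds well from 4 mm (12 N); stop at 6 mm (20 N).
- dial_red_line (a point): red line on the silver dial (34 mm radius, 86 to 108 mm above the bench) under the wheel; the point is on its upper edge, 32 mm from the wheel axis, so its bearing from wheel_axis is the dial's angle. Clockwise from above moves the slide left, 10 mm a turn. After a change of direction the dial turns 0.6 rad (a tenth of a turn) before the slide follows.
- index_line (a point): white line on the black index block on the operator's side of the gear case, at milling_unit (-40, -185, 108) mm: the dial is on the mark when the red line points at it (bearing along milling_unit -x).
- slide (a joint): slide position in m: 0 with its brass pointer on the red mark of the scale on the bed's front, positive to the left (milling_unit +y). It starts 3 to 8 mm to the left: the red line reaches the index first after less than one anticlockwise turn. Turning clockwise with the lost motion taken up, the slide is at 0 just when the red line is at the index.
- lock_lever (a joint): angle in rad of the black lock lever with the red ball end, on the front of the bed: 0 loose (pointing at the operator, 30 degrees to the right of milling_unit -x), growing clockwise seen from above to 1.2 at its stop (locked); starts at 0 to 0.2. It stays where it is left; about 2 N at the ball moves it.
- lever_pivot (a point): point on the lever's vertical pivot axis, at milling_unit (-70, 75, 57) mm.
- lever_ball (a point): centre of the red ball (18 mm) at the end of the lock lever, 58 mm from the pivot, 57 mm above the bench; the lever is a round black bar 11 mm thick, its middle line rising from 50 mm at the pivot to 56 mm near the ball.
- spray_bottle: tall white round bottle, 48 mm diameter, 180 mm high, loose, at one of two places about 11 cm from the wheel axis, right-front or right-back of it; origin at the middle of its foot. Leave it standing where it is.
- pink_bottle: pink bottle with a white cap, 42 mm diameter, 105 mm high, loose, at the other of these two places; origin at the middle of its foot. Leave it standing where it is.
- tooth_card_1: strip of artificial teeth, 74 x 21 x 10 mm, loose, lying on the bench in front of the bed; origin under its middle. Leave it where it is.
- drill_head (a point): top of the vertical silver drill head over the slide, at milling_unit (0, 10, 288) mm; the head is 20 to 26 mm in radius and reaches down to 120 mm. Behind it stands its column, 28 mm thick and 310 mm high, at milling_unit (115, 10), joined to it by an arm 226 to 260 mm high. Obstacles: keep clear.

How it is judged:
By the outcome, as a careful person would: the job done as asked, in the order asked, and still so for the second after the job is handed in, with the robot touching nothing.
It also fails if it takes over 54 s, if anything falls off the work surface, if the arm or the gripper's body presses on something with over 40 N, if the wrist force passes 120 N, or if a joint passes its speed limit or range.

## Robot

A 6-joint arm with a two-finger parallel gripper is mounted at the origin on a cart in front of the work surface, level with it; the furniture and walls round the work are solid. World frame = base frame: x ahead of the robot, y to its left, z up, the work surface at z = 0. Lengths are in m, angles in degrees, forces in N, time in s.
With the tool pointing down it reaches from about 0.35 to 0.875 m from the base axis. Payload 4.2 kg.
Tool frame: the origin (TCP) lies on the centre line of the jaws, within the pads' length; the fingertips stand 22 mm ahead of it and the grasp point (between the pads) lies 3 mm ahead of it; z points along the fingers, y is the line along which they close (so a half turn about z gives the same grasp; the last joint's range is limited). The gripper opens to 85 mm and grips with 20 to 120 N. Pads are 22 mm wide; open, the fingers measure 114 mm over their backs; the gripper's body (76 mm by 85 mm) begins 54 mm behind the grasp point. The pads swing forward as they close: fully open they stand 13 mm farther back than shut.
Start: joints at [87.582, 22.042, 0.453, 0, -68.411, -14.817], TCP at [0.185, 0.597, 0.253] pointing down, gripper open.
Joint ranges: [-179.83, 179.83], [-69.29, 118.12], [-61.27, 80.66], [-181.25, 117.63], [-171.15, -9.14], [-177.46, 177.46]. Speed limits (degrees/s): [159.86, 159.86, 180, 180, 180, 180].

## Interface

Orientations are given as [roll, pitch, yaw] about the fixed x, y, z axes, in that order (R = Rz(yaw) Ry(pitch) Rx(roll)).
In Python, from plant import get_obs, read_camera, camera_info, sign_off gives the robot as it stands.
- The arm moves only by the tool play_rows, never from a script. Its argument "series" is a list of rows, each a list of 3 entries, a list of its own where there are three numbers: the finger opening in cm, from 0 to 8.54, then the shift along the world's x, y, z in cm, then the turn about the world's z in rad. A call has exactly 10 rows; each row shifts and turns the commanded pose from where the row before left it; what a row does not reach is not made up. A row lasts 1/12 s, in which the tool goes at most 41.7 mm and 7.16 degrees, less where a joint would pass 70% of its speed; a pose out of reach is approached as far as the arm can. A call is refused whole if a number of a shift passes 4.17 or a number of a turn 0.125, either way. A call with a gripper value outside its range is refused whole. The fingers move at their own pace and stop on an object; "force" is the grip in N (left out, the last holds). Time passes only in rows, so rows that do not move let the fingers close, or fill a call up. It gives the time, the measured TCP pose, the force, the opening and the grip force at its end, in the units of the state.
- get_obs(): the state, without advancing time (a new reading comes with each control period).
- read_camera(name): name is "scene" or "side" or "wrist"; returns the picture (420x560x3 uint8, blue, green, red); there is no depth.
- camera_info(name): a dict with "fx", "fy", "cx", "cy" (pixels), "origin" and "attitude" of the camera in the world. Camera axes: x right, y up, looking along -z (the intrinsics and any distortion apply to the point x, -y, -z); pixel columns grow to the right and rows downward; lengths in m; the calibration is good to about 2 mm. A picture is of the moment at which its call begins: read the wrist's pose just before it. camera_info takes no time and is no camera call; for the wrist camera it gives the pose at the moment of the call.
- sign_off(): hands the job in; it is judged then, once.
The state is a dict: "time": time; "joint_pos": joint angles; "qd": joint speeds; "tau": joint torques, N m; "position": TCP position; "ee_rot": TCP orientation; "force": force on the tool from outside, world axes, zero at the start; "wrist_torque": the same for the moment, N m; "grip_width": opening from 0.0 (shut) to 1.0 (fully open); "grip_force": force on a finger pad.
Only numpy, scipy, OpenCV 4.12 (cv2) and the standard library are available. Lean on these libraries where they do the work, as an engineer would, in place of code of your own. Each camera call takes 0.05 s, during which the arm holds its last target. There are 200 camera calls.

## Working session

There is one attempt and no reset: what is moved stays moved. The work goes in short steps, Python scripts to look and compute and a tool call to move; the robot and the scene stay as the last step left them, time stands still between calls to the robot, and variables do not carry over. Pictures are saved under pics/ and viewed, at most 10 in all, crops included, and the job is handed in when it is done.

Besides the shell and the picture viewer there is one more tool, called after "Call:" by a JSON object that holds its "method" and its "body", one argument or row to a line. play_rows: Moves the arm, as the interface text tells. Its arguments: {"type":"object","properties":{"series":{"type":"array"},"force":{"type":"number"}},"required":["series"]}

```bash
mkdir -p pics; ls; python3 - <<'E'
from plant import *
import cv2
o=get_obs();print(o)
for n in("scene","side","wrist"):
    print(n,camera_info(n)); 
    cv2.imwrite(f"pics/{n}0.png",read_camera(n))
a=[cv2.imread(f"pics/{n}0.png") for n in("scene","side","wrist")]
E
```

```text
pics
{'time': 0.0, 'joint_pos': array([ 8.75818817e+01,  2.20929535e+01,  3.80517184e-01, -2.94611318e-02,
       -6.84108963e+01, -1.48165925e+01]), 'qd': array([ 0.04421209,  0.02724576, -0.09610707,  0.05647235, -0.11378382,
        0.01454104]), 'tau': array([-2.10558346e-04, -3.92282939e+01,  1.88401669e+01,  4.18632299e+00,
       -4.51522123e-03, -1.06094323e-06]), 'position': array([0.18499769, 0.59644089, 0.25220225]), 'ee_rot': array([ 1.79873766e+02, -5.07912626e-03, -1.72455749e+01]), 'force': array([-1.23070389, -0.88514601,  0.81774985]), 'wrist_torque': array([ 0.0090253 , -0.00859442,  0.02381053]), 'grip_force': 0.0, 'grip_width': 0.9998980031986425}
scene {'fx': 386.73126555393867, 'fy': 386.73126555393867, 'cx': 281.48783294472406, 'cy': 213.79484496435717, 'origin': array([-0.00984524, -0.52971217,  0.72917876]), 'attitude': array([ 53.48627699,  -0.91753105, -53.08239916])}
side {'fx': 515.3190886488999, 'fy': 515.3190886488999, 'cx': 282.3439208943328, 'cy': 201.70958548843592, 'origin': array([0.18679073, 0.5668134 , 0.77701299]), 'attitude': array([  51.80238197,    0.88288941, -149.27844941])}
wrist {'fx': 361.67031063564116, 'fy': 361.67031063564116, 'cx': 278.10873232699794, 'cy': 208.60617438520762, 'origin': array([0.26315415, 0.57290405, 0.37285472]), 'attitude': array([ -18.35278043,   -0.16485519, -107.19339308])}
```

View pics/scene0.png

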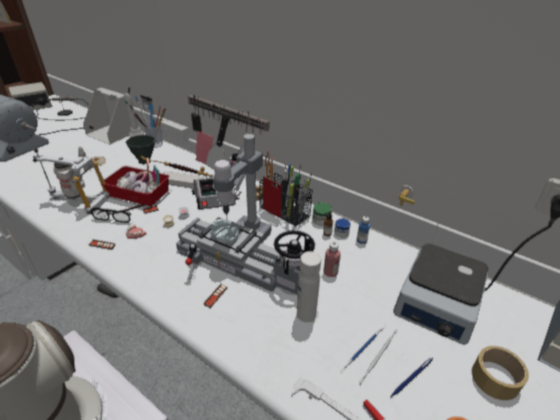

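View pics/side0.png

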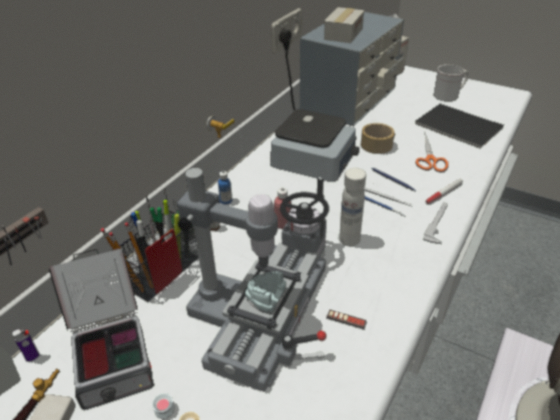

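```bash
cat > h.py <<'E'
import numpy as np, cv2
from scipy.spatial.transform import Rotation as Ro
def cam(i): return np.array(i['origin']),Ro.from_euler('xyz',i['attitude'],degrees=True).as_matrix()
def ray(i,u,v):
    o,R=cam(i); d=R@np.array([(u-i['cx'])/i['fx'],-(v-i['cy'])/i['fy'],-1.]); return o,d/np.linalg.norm(d)
def onz(i,u,v,z):
    o,d=ray(i,u,v); return o+d*(z-o[2])/d[2]
def proj(i,p):
    o,R=cam(i); c=R.T@(np.array(p)-o); return i['cx']+i['fx']*c[0]/-c[2], i['cy']-i['fy']*c[1]/-c[2]
def tri(a,b):
    (o1,d1),(o2,d2)=a,b
    t=np.linalg.lstsq(np.c_[d1,-d2],o2-o1,rcond=None)[0]; p,q=o1+d1*t[0],o2+d2*t[1]; return (p+q)/2,np.linalg.norm(p-q)
E
python3 - <<'E'
from h import *; from plant import *
S,D=camera_info("scene"),camera_info("side")
a=cv2.imread("pics/scene0.png");b=cv2.imread("pics/side0.png")
for n,i,im in(("scene",S,a),("side",D,b)):
    h=cv2.cvtColor(im,cv2.COLOR_BGR2HSV)
    m=((h[...,0]<8)|(h[...,0]>172))&(h[...,1]>140)&(h[...,2]>80)
    k,l,s,c=cv2.connectedComponentsWithStats(m.astype('uint8'))
    for j in range(1,k):
        if s[j,4]>12: print(n,s[j],c[j].round(1),onz(i,*c[j],.057).round(3))
ca=cv2.resize(a[215:305,170:350],None,fx=4.4,fy=4.4,interpolation=2)[:, :790]
cb=cv2.resize(b[165:365,190:350],None,fx=3,fy=3,interpolation=2)
cv2.imwrite("pics/c1.png",ca);cv2.imwrite("pics/c2.png",cb)
E
```

```text
scene [128 168   8   4  14] [131.9 169.2] [0.611 0.563 0.057]
scene [102 174  19  15 106] [112.3 181.5] [0.524 0.546 0.057]
scene [159 175   9  12  41] [163.1 179.7] [0.633 0.426 0.057]
scene [202 202   5   3  14] [203.9 202.9] [0.622 0.225 0.057]
scene [145 207  12   5  26] [150.5 208.8] [0.504 0.326 0.057]
scene [ 91 241   6   4  18] [ 94.1 242.4] [0.318 0.318 0.057]
scene [186 258   6   6  28] [188.7 260.6] [0.422 0.072 0.057]
scene [206 295  12  11  64] [211.2 299.8] [ 0.367 -0.063  0.057]
scene [364 401  19  19 128] [372.8 411. ] [ 0.36  -0.463  0.057]
side [429 194  10   7  15] [433.6 196.5] [ 0.375 -0.401  0.057]
side [349 318  14   6  40] [355.4 320.2] [0.382 0.01  0.057]
side [318 332   7   7  37] [320.7 334.7] [0.42  0.068 0.057]
side [ 86 346  12  22 105] [ 91.6 355.6] [0.728 0.294 0.057]
side [ 96 361  11  13  62] [101.6 367.5] [0.697 0.302 0.057]
```

View pics/c1.png

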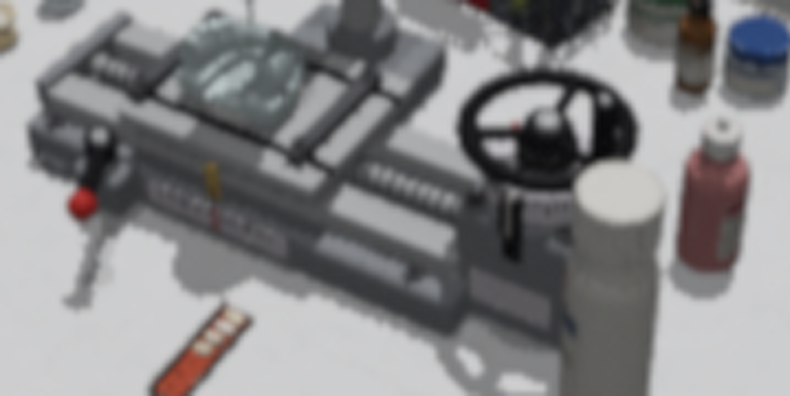

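View pics/c2.png

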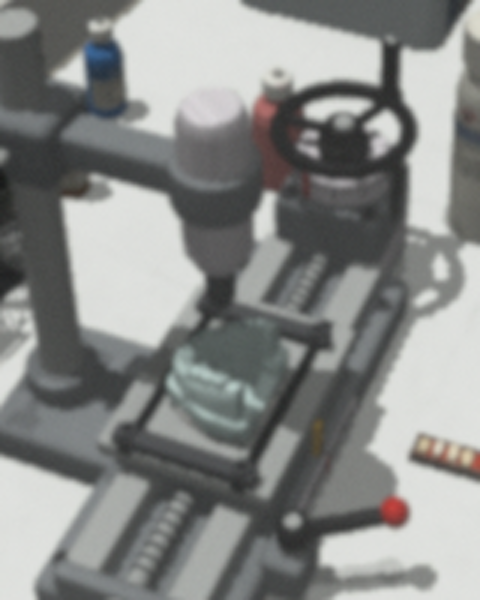

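```bash
python3 - <<'E'
from h import *; from plant import *
S,D=camera_info("scene"),camera_info("side")
def T(n,a,b):
    p,e=tri(ray(S,*a),ray(D,*b));print(n,p.round(4),round(e,4));return p
hub=T("hub",(294.5,241.1),(305,205.5))
ball=T("ball",(188.7,260.6),(320.7,334.7))
pv=T("pivot",(192.7,245.2),(287.3,338.3))
print("hub at .134",onz(S,294.5,241.1,.134),onz(D,305,205.5,.134))
print("pv at .06",onz(S,192.7,245.2,.06),onz(D,287.3,338.3,.06))
# rim ellipse: dark pixels
T("griptop",(308,237.5),(320.3,178.5))
print("grip z155 scene",onz(S,308.2,241,.155),"griptop side z176",onz(D,320.3,178.3,.176))
print("red",onz(S,287.3,243.9,.108))
# brass pointer / mark
print("spray top",onz(S,170+620/4.4,215+190/4.4,.18),"pink",onz(S,170+722/4.4,215+125/4.4,.105))
v=pv-hub; print("yaw",np.degrees(np.arctan2(v[1],v[0])-np.arctan2(260,-70)))
E
```

```text
hub [ 0.569  -0.144   0.1339] 0.0031
ball [0.4202 0.0691 0.0594] 0.001
pivot [0.4655 0.104  0.0599] 0.0015
hub at .134 [ 0.57100066 -0.14371662  0.134     ] [ 0.56722464 -0.14254976  0.134     ]
pv at .06 [0.4663327  0.10412919 0.06      ] [0.46469544 0.10446903 0.06      ]
griptop [ 0.558  -0.1876  0.1759] 0.0009
grip z155 scene [ 0.57006462 -0.1818096   0.155     ] griptop side z176 [ 0.55768856 -0.18764626  0.176     ]
red [ 0.57696301 -0.11905375  0.108     ]
spray top [ 0.50275873 -0.23178449  0.18      ] pink [ 0.65234969 -0.20702743  0.105     ]
yaw 7.580945228103169
```

The scene view shows the wheel hub at (294,241), its grip on the right rim, a red dot of the dial at (287,244), the spray bottle at right-front, the pink bottle at right-back and the ball at (189,261). The side view agrees: hub at (305,205), grip top at (320,178) and ball at (321,335). I'll go round the drill head and look from above the wheel.

Call:
{"method": "play_rows", "body": {
  "series": [
    [4.0,[1.75,-4.0,0.6],0],
    [4.0,[1.75,-4.0,0.6],0],
    [4.0,[1.75,-4.0,0.6],0],
    [4.0,[1.75,-4.0,0.6],0],
    [4.0,[1.75,-4.0,0.6],0],
    [4.0,[1.75,-4.0,0.6],0],
    [4.0,[1.75,-4.0,0.6],0],
    [4.0,[1.75,-4.0,0.6],0],
    [4.0,[1.75,-4.0,0.6],0],
    [4.0,[1.75,-4.0,0.6],0]
  ]
}}

```text
time: 0.98
position: [0.3506, 0.2166, 0.3104]
ee_rot: [-180.0, 0.0, -17.2]
force: [0.7, 0.0, -0.6]
grip_width: 0.474
grip_force: 0.0
```

Call:
{"method": "play_rows", "body": {
  "series": [
    [4.0,[0.6,-3.4,0],0],
    [4.0,[0.6,-3.4,0],0],
    [4.0,[0.6,-3.4,0],0],
    [4.0,[0.6,-3.4,0],0],
    [4.0,[0.6,-3.4,0],0],
    [4.0,[0.6,-3.4,0],0],
    [4.0,[0.6,-3.4,0],0],
    [4.0,[0.6,-3.4,0],0],
    [4.0,[0.6,-3.4,0],0],
    [4.0,[0.6,-3.4,0],0]
  ]
}}

```text
time: 1.82
position: [0.4103, -0.123, 0.3101]
ee_rot: [-180.0, -0.0, -17.2]
force: [0.4, 0.4, -0.4]
grip_width: 0.471
grip_force: 0.0
```

Call:
{"method": "play_rows", "body": {
  "series": [
    [4.0,[2.0,0,0],0.05],
    [4.0,[2.0,0,0],0.05],
    [4.0,[2.0,0,0],0.05],
    [4.0,[2.0,0,0],0.05],
    [4.0,[2.0,0,0],0.05],
    [4.0,[2.0,0,0],0.05],
    [4.0,[1.5,0,0],0],
    [4.0,[1.0,0,0],0],
    [4.0,[0.4,0,0],0],
    [4.0,[0,0,0],0]
  ]
}}

```text
time: 2.65
position: [0.5598, -0.1212, 0.3094]
ee_rot: [-180.0, 0.1, -0.1]
force: [0.1, 0.5, -0.8]
grip_width: 0.468
grip_force: 0.0
```

```bash
python3 - <<'E'
from h import *; from plant import *
import json
o=get_obs();i=camera_info("wrist");im=read_camera("wrist")
print(o['time'],o['position'],o['ee_rot'],o['joint_pos'],i)
cv2.imwrite("pics/w1.png",im)
print("axis",proj(i,(.569,-.1435,.134)),"red?",proj(i,(.577,-.119,.108)),"index",proj(i,(.5293,-.149,.108)))
E
```

```text
2.65 [ 0.55984675 -0.12116958  0.30940689] [-1.79995897e+02  6.66046400e-02 -5.38230311e-02] [ 3.98233358e+00  1.50158096e+01 -1.66593636e+00 -9.16333065e-03
 -7.33844049e+01  8.59664663e+01] {'fx': 361.67031063564116, 'fy': 361.67031063564116, 'cx': 278.10873232699794, 'cy': 208.60617438520762, 'origin': array([ 0.64170946, -0.12106865,  0.42978908]), 'attitude': array([-1.84456014e+01, -5.07902680e-02, -9.00055241e+01])}
axis (np.float64(304.52514001797243), np.float64(179.27479602946354)) red? (np.float64(275.5020334229196), np.float64(163.71559270343826)) index (np.float64(307.45535614623833), np.float64(213.70857658436066))
```

View pics/w1.png

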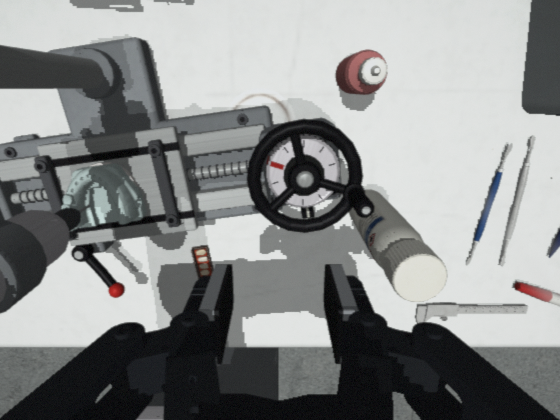

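```bash
cat >> h.py <<'E'
def redline(i,im,ax,rmax=60):
    h=cv2.cvtColor(im,cv2.COLOR_BGR2HSV)
    m=((h[...,0]<10)|(h[...,0]>170))&(h[...,1]>110)&(h[...,2]>70)
    k,l,s,c=cv2.connectedComponentsWithStats(m.astype('uint8'))
    out=[]
    for j in range(1,k):
        p=onz(i,*c[j],.108)[:2]-ax
        if s[j,4]>3 and np.linalg.norm(p)<.045:
            v,u=np.nonzero(l==j); q=np.array([onz(i,a,b,.108)[:2]-ax for a,b in zip(u,v)])
            w=1*(h[...,1][l==j]/255.); mq=(q*w[:,None]).sum(0)/w.sum()
            out.append((s[j,4],c[j].round(1),np.hypot(*mq).round(4),np.degrees(np.arctan2(mq[1],mq[0])).round(1),np.hypot(q[:,0],q[:,1]).max().round(4)))
    return out
E
python3 - <<'E'
from h import *; from plant import *
i=camera_info("wrist");im=cv2.imread("pics/w1.png")
ax=np.array([.569,-.1435])
print(onz(i,304,178.5,.134)); print(redline(i,im,ax))
g=cv2.cvtColor(im,cv2.COLOR_BGR2GRAY)
print("griptop",onz(i,366,210.5,.176),"ball",onz(i,117,290,.057),"pivot",onz(i,80,254,.06))
print("index",onz(i,307,215,.108))
# index white px
for r in range(200,232,1): print(r,g[r,298:320])
E
```

```text
[ 0.56902151 -0.14307621  0.134     ]
[(np.int32(51), array([276.5, 165.1]), np.float64(0.0244), np.float64(75.5), np.float64(0.0299))]
griptop [ 0.55487332 -0.18651992  0.176     ] ball [0.41595796 0.06794852 0.057     ] pivot [0.46395224 0.10154153 0.06      ]
index [ 0.52733731 -0.14863635  0.108     ]
200 [189 187 183 168 127 133 183 186 188 188 188 188 187 189 192 191 190 190
 190 193 193 205]
201 [190 186 183 166 127 132 183 187 189 187 187 188 190 191 192 192 189 190
 203 215 201 176]
202 [189 186 183 167 125 131 183 188 189 186 188 188 189 191 191 190 188 192
 196 182 152 145]
203 [186 186 184 168 129 134 181 188 189 187 187 189 192 190 188 186 186 177
 159 157 157 175]
204 [184 184 184 171 136 140 180 186 187 187 184 186 192 181 167 156 151 163
 176 196 195 194]
205 [156 161 165 164 154 153 174 174 175 173 156 144 144 142 139 143 161 198
 219 224 223 223]
206 [147 143 136 116 118 129 134 131 128 139 127 100  81  71  79 131 187 220
 227 227 227 227]
207 [200 187 150  80  71  80  84  82  94  97  71  45  31  24  51 107 149 193
 225 227 228 228]
208 [223 219 177  71  26  32  34 
[... 1270 characters left out ...]
0 23 24 20 26 25 33 34 34 38]
223 [27 23 18 23 26 23 21 19 25 25 25 26 31 31 37 40 45 42 47 55 54 55]
224 [40 37 36 34 30 31 29 28 33 36 38 40 49 52 54 55 56 56 55 55 54 52]
225 [46 49 46 47 44 42 42 46 53 56 56 57 55 55 56 52 55 49 49 44 40 40]
226 [44 45 45 49 46 47 48 50 52 54 54 49 49 45 45 42 37 34 29 31 30 26]
227 [32 32 37 34 37 36 36 41 46 41 34 34 33 31 27 27 27 25 22 22 23 25]
228 [24 25 24 25 29 30 30 31 30 30 23 26 25 23 18 25 25 19 14 18 18 18]
229 [18 22 25 21 21 26 21 21 24 26 14 15 20 27 22 26 22 16 19 23 28 33]
230 [20 22 20 23 23 21 21 22 20 20 20 20 22 23 27 29 39 44 50 62 74 83]
231 [ 42  40  34  32  28  26  21  26  27  26  38  44  50  62  70  81 102 115
 116 118 119 119]
```

The wrist view shows the hub at (304,179), the red line at (277,165), the index line at (308,214) and the grip top at (366,210). The red line bears about 75°, the index about 187.6°, and the grip about 253°. Next I go down on the grip.

Call:
{"method": "play_rows", "body": {
  "series": [
    [4.0,[-0.2,-3.2,0],0],
    [4.0,[-0.2,-3.2,0],0],
    [4.0,[0,0,-3.0],0],
    [4.0,[0,0,-3.0],0],
    [4.0,[0,0,-3.0],0],
    [4.0,[0,0,-2.5],0],
    [4.0,[0,0,-1.8],0],
    [4.0,[0,0,-1.0],0],
    [4.0,[0,0,0],0],
    [4.0,[0,0,0],0]
  ]
}}

```text
time: 3.53
position: [0.5556, -0.1853, 0.1679]
ee_rot: [180.0, -0.0, -0.0]
force: [0.8, 0.3, 0.0]
grip_width: 0.468
grip_force: 0.0
```

```bash
python3 - <<'E'
from h import *; from plant import *
o=get_obs();i=camera_info("wrist");im=read_camera("wrist")
print(o['time'],o['position'],o['ee_rot'],o['force'])
cv2.imwrite("pics/w2.png",im)
print("tcp px",proj(i,o['position']))
print(redline(i,im,np.array([.569,-.1433])))
E
```

```text
3.5333 [ 0.55564768 -0.18533924  0.16785552] [ 1.79971819e+02 -4.06544157e-02 -2.56138984e-02] [0.82336893 0.34263942 0.0481472 ]
tcp px (np.float64(278.13104691733474), np.float64(310.71547107230657))
[(np.int32(9), array([139.9, 204.1]), np.float64(0.0321), np.float64(70.2), np.float64(0.0325)), (np.int32(168), array([153.5, 211.9]), np.float64(0.0245), np.float64(74.2), np.float64(0.0303))]
```

View pics/w2.png

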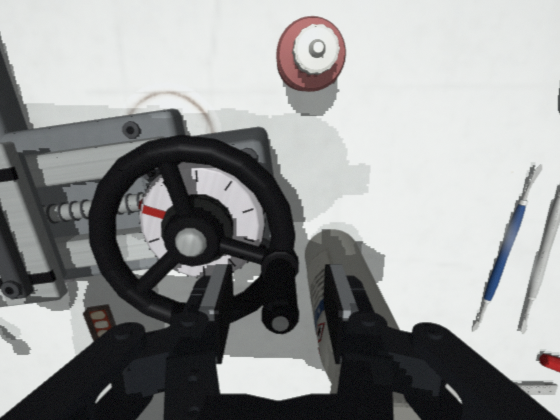

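The grip top shows at (281,322), centred between the open fingers; the red line is at (153,212). I'll close and push down.

Call:
{"method": "play_rows", "body": {
  "series": [
    [0.5,[0,0,-0.1],0],
    [0.5,[0,0,0],0],
    [0.5,[0,0,0],0],
    [0.5,[0,0,0],0],
    [0.5,[0,0,0],0],
    [0.5,[0,0,0],0],
    [0.5,[0,0,-0.25],0],
    [0.5,[0,0,-0.25],0],
    [0.5,[0,0,0],0],
    [0.5,[0,0,0],0]
  ],
  "force": 60
}}

```text
time: 4.42
position: [0.5573, -0.1862, 0.1635]
ee_rot: [179.9, -0.3, 0.0]
force: [-0.7, -3.3, 10.4]
grip_width: 0.154
grip_force: 59.3
```

```bash
python3 - <<'E'
from h import *; from plant import *
o=get_obs()
print(o['time'],o['position'],o['force'],o['wrist_torque'],o['grip_force'])
a=np.degrees(np.arctan2(*(o['position'][:2]-[.569,-.1433])[::-1]));print("bearing",a,np.hypot(*(o['position'][:2]-[.569,-.1433])))
for s in (range(30),):
    t=np.radians(a+7.5*np.arange(31)); d=4.4*np.diff(np.c_[np.cos(t),np.sin(t)],axis=0)
    for k in range(3): print([list(x) for x in d[10*k:10*k+10].round(2)])
E
```

```text
4.4167 [ 0.55725997 -0.18617703  0.16349165] [-0.65241198 -3.31021963 10.43897665] [-0.76550369  0.3234823   0.03755641] 59.33577496558428
bearing -105.31268240275033 0.04445523618783234
[[np.float64(0.56), np.float64(-0.12)], [np.float64(0.57), np.float64(-0.04)], [np.float64(0.57), np.float64(0.03)], [np.float64(0.57), np.float64(0.11)], [np.float64(0.55), np.float64(0.18)], [np.float64(0.52), np.float64(0.25)], [np.float64(0.48), np.float64(0.32)], [np.float64(0.43), np.float64(0.38)], [np.float64(0.38), np.float64(0.43)], [np.float64(0.32), np.float64(0.48)]]
[[np.float64(0.26), np.float64(0.51)], [np.float64(0.19), np.float64(0.54)], [np.float64(0.12), np.float64(0.56)], [np.float64(0.04), np.float64(0.57)], [np.float64(-0.03), np.float64(0.57)], [np.float64(-0.11), np.float64(0.57)], [np.float64(-0.18), np.float64(0.55)], [np.float64(-0.25), np.float64(0.52)], [np.float64(-0.32), np.float64(0.48)], [np.float64(-0.38), np.float64(0.43)]]
[[np.float64(-0.43), np.float64(0.38)], [np.float64(-0.48), np.float64(0.32)], [np.float64(-0.51), np.float64(0.26)], [np.float64(-0.54), np.float64(0.19)], [np.float64(-0.56), np.float64(0.12)], [np.float64(-0.57), np.float64(0.04)], [np.float64(-0.57), np.float64(-0.03)], [np.float64(-0.57), np.float64(-0.11)], [np.float64(-0.55), np.float64(-0.18)], [np.float64(-0.52), np.float64(-0.25)]]
```

Call:
{"method": "play_rows", "body": {
  "series": [
    [0.5,[0,0,-0.15],0],
    [0.5,[0.56,-0.12,0],0],
    [0.5,[0.57,-0.04,0],0],
    [0.5,[0.57,0.03,0],0],
    [0.5,[0.57,0.11,0],0],
    [0.5,[0.55,0.18,0],0],
    [0.5,[0.52,0.25,0],0],
    [0.5,[0.48,0.32,0],0],
    [0.5,[0,0,0],0],
    [0.5,[0,0,0],0]
  ]
}}

```text
time: 5.25
position: [0.5968, -0.178, 0.1629]
ee_rot: [179.9, -0.4, 0.1]
force: [-0.1, -0.2, 12.1]
grip_width: 0.153
grip_force: 59.5
```

```bash
python3 - <<'E'
from h import *; from plant import *
o=get_obs();i=camera_info("wrist");im=read_camera("wrist")
print(o['time'],o['position'],o['force'],o['wrist_torque'],o['grip_force'])
ax=np.array([.569,-.1433]);p=o['position'][:2]-ax
print("bearing",np.degrees(np.arctan2(p[1],p[0])),np.hypot(*p),redline(i,im,ax))
E
```

```text
5.25 [ 0.5968121  -0.17798647  0.16287928] [-0.14898843 -0.24255511 12.14563743] [ 0.04082309 -0.05972548  0.01985315] 59.54358852468431
bearing -51.276874157715326 0.04445968724414703 []
```

Call:
{"method": "play_rows", "body": {
  "series": [
    [0.5,[0,0,-0.25],0],
    [0.5,[0.43,0.38,0],0],
    [0.5,[0.38,0.43,0],0],
    [0.5,[0.32,0.48,0],0],
    [0.5,[0.26,0.51,0],0],
    [0.5,[0.19,0.54,0],0],
    [0.5,[0.12,0.56,0],0],
    [0.5,[0.04,0.57,0],0],
    [0.5,[0,0,0],0],
    [0.5,[0,0,0],0]
  ]
}}

```text
time: 6.13
position: [0.6135, -0.1432, 0.1614]
ee_rot: [179.9, -0.4, 0.1]
force: [-2.4, 0.2, 16.5]
grip_width: 0.149
grip_force: 60.0
```

```bash
python3 - <<'E'
from h import *; from plant import *
o=get_obs();i=camera_info("wrist");im=read_camera("wrist")
print(o['time'],o['position'],o['force'],o['wrist_torque'],o['grip_force'])
ax=np.array([.569,-.1433]);p=o['position'][:2]-ax
print("bearing",np.degrees(np.arctan2(p[1],p[0])),np.hypot(*p),redline(i,im,ax))
im2=read_camera("scene");print(redline(camera_info("scene"),im2,ax))
cv2.imwrite("pics/w3.png",np.hstack([im[60:420,:400],cv2.resize(im2[215:305,250:350],None,fx=4,fy=4,interpolation=2)]))
E
```

```text
6.1333 [ 0.61349875 -0.14316822  0.16144532] [-2.44372427  0.21746362 16.45431264] [0.13192443 0.75026161 0.03844642] 60.03355372231454
bearing 0.16968161666092674 0.04449894669788335 [(np.int32(29), array([278.8, 367.9]), np.float64(0.0304), np.float64(-178.9), np.float64(0.032))]
[]
```

View pics/w3.png

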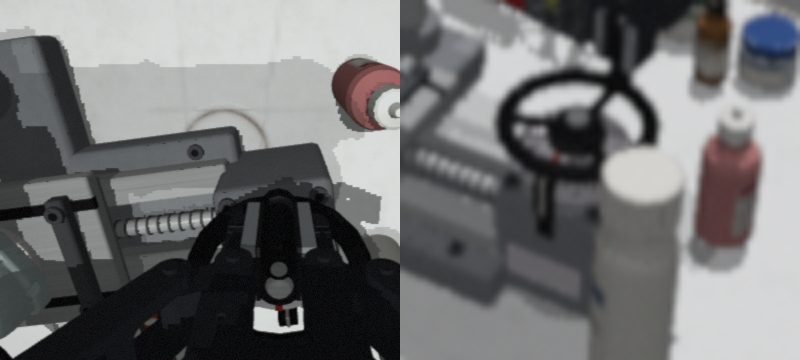

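The wrist view shows the red line at (279,368) beside the index, bearing 181° with the grip at 0°, so there is no slip. I'll wind another 120° anticlockwise.

Call:
{"method": "play_rows", "body": {
  "series": [
    [0.5,[-0.03,0.57,0],0],
    [0.5,[-0.11,0.57,0],0],
    [0.5,[-0.18,0.55,0],0],
    [0.5,[-0.25,0.52,0],0],
    [0.5,[-0.32,0.48,0],0],
    [0.5,[-0.38,0.43,0],0],
    [0.5,[-0.43,0.38,0],0],
    [0.5,[-0.48,0.32,0],0],
    [0.5,[0,0,0],0],
    [0.5,[0,0,0],0]
  ]
}}

```text
time: 7.07
position: [0.5919, -0.1054, 0.1615]
ee_rot: [179.9, -0.4, 0.1]
force: [-0.8, -1.0, 15.7]
grip_width: 0.15
grip_force: 60.1
```

Call:
{"method": "play_rows", "body": {
  "series": [
    [0.5,[-0.51,0.26,0],0],
    [0.5,[-0.54,0.19,0],0],
    [0.5,[-0.56,0.12,0],0],
    [0.5,[-0.57,0.04,0],0],
    [0.5,[-0.57,-0.03,0],0],
    [0.5,[-0.57,-0.11,0],0],
    [0.5,[-0.55,-0.18,0],0],
    [0.5,[-0.52,-0.25,0],0],
    [0.5,[0,0,0],0],
    [0.5,[0,0,0],0]
  ]
}}

```text
time: 7.9
position: [0.5485, -0.1042, 0.1613]
ee_rot: [180.0, -0.5, 0.1]
force: [-2.5, 2.8, 17.2]
grip_width: 0.149
grip_force: 60.2
```

```bash
cat > c.py <<'E'
from h import *; from plant import *
o=get_obs();i=camera_info("wrist");im=read_camera("wrist")
print(o['time'],o['position'],o['force'],o['grip_force'])
ax=np.array([.569,-.1433]);p=o['position'][:2]-ax
print("bearing",np.degrees(np.arctan2(p[1],p[0])),np.hypot(*p),redline(i,im,ax))
for n in("scene","side"): print(n,redline(camera_info(n),read_camera(n),ax))
E
python3 c.py
```

```text
7.9 [ 0.54845235 -0.10415724  0.16126344] [-2.49186701  2.78240564 17.20354664] 60.16802671132609
bearing 117.69683993474536 0.04420816226409158 [(np.int32(16), array([415.5, 187. ]), np.float64(0.033), np.float64(-62.4), np.float64(0.0335)), (np.int32(196), array([401.7, 196.8]), np.float64(0.0251), np.float64(-66.0), np.float64(0.0312))]
scene []
side []
```

The dial is a good quarter turn past the index (about 295°). Now clockwise only, stopping about 10° short.

Call:
{"method": "play_rows", "body": {
  "series": [
    [0.5,[0.52,0.25,0],0],
    [0.5,[0.55,0.18,0],0],
    [0.5,[0.57,0.11,0],0],
    [0.5,[0.57,0.03,0],0],
    [0.5,[0.57,-0.04,0],0],
    [0.5,[0.56,-0.12,0],0],
    [0.5,[0.54,-0.19,0],0],
    [0.5,[0.51,-0.26,0],0],
    [0.5,[0,0,0],0],
    [0.5,[0,0,0],0]
  ]
}}

```text
time: 8.88
position: [0.5926, -0.1058, 0.1614]
ee_rot: [179.9, -0.5, 0.1]
force: [-0.2, -1.6, 15.9]
grip_width: 0.146
grip_force: 60.1
```

Call:
{"method": "play_rows", "body": {
  "series": [
    [0.5,[0.48,-0.32,0],0],
    [0.5,[0.43,-0.38,0],0],
    [0.5,[0.38,-0.43,0],0],
    [0.5,[0.32,-0.48,0],0],
    [0.5,[0.25,-0.52,0],0],
    [0.5,[0,0,0],0],
    [0.5,[0,0,0],0],
    [0.5,[0,0,0],0],
    [0.5,[0,0,0],0],
    [0.5,[0,0,0],0]
  ]
}}

```text
time: 9.72
position: [0.6103, -0.1269, 0.1615]
ee_rot: [179.9, -0.4, 0.1]
force: [-1.8, -1.1, 15.9]
grip_width: 0.147
grip_force: 60.0
```

```bash
cat >> c.py <<'E'
r0,c0=np.array(proj(i,(.533,-.148,.108)))[::-1].astype(int)
print("idx px",c0,r0)
k=im[max(r0-60,0):r0+60,max(c0-75,0):c0+75]; cv2.imwrite(f"pics/k{o['time']:.2f}.png",cv2.resize(k,None,fx=4,fy=4,interpolation=2)); print(f"pics/k{o['time']:.2f}.png",k.shape)
E
python3 c.py
```

```text
9.7167 [ 0.61028875 -0.1268952   0.1614534 ] [-1.8457494  -1.11811091 15.90050839] 59.986894838511944
bearing 21.668852303451683 0.044428351581082104 []
scene []
side []
idx px 313 371
pics/k9.72.png (109, 150, 3)
```

Call:
{"method": "play_rows", "body": {
  "series": [
    [0.5,[0.07,-0.18,0],0],
    [0.5,[0.06,-0.18,0],0],
    [0.5,[0.05,-0.18,0],0],
    [0.5,[0.04,-0.17,0],0],
    [0.5,[0,0,0],0],
    [0.5,[0,0,0],0],
    [0.5,[0,0,0],0],
    [0.5,[0,0,0],0],
    [0.5,[0,0,0],0],
    [0.5,[0,0,0],0]
  ]
}}

```text
time: 10.7
position: [0.6125, -0.1339, 0.1614]
ee_rot: [179.9, -0.4, 0.1]
force: [-1.9, -0.6, 16.0]
grip_width: 0.149
grip_force: 59.9
```

```bash
python3 c.py; mv pics/k10*.png pics/k2.png
```

```text
10.7 [ 0.61245659 -0.13387948  0.16144664] [-1.85283649 -0.59389979 15.9817042 ] 59.94855141732842
bearing 12.231323151203148 0.044465959574696255 []
scene []
side []
idx px 301 374
pics/k10.70.png (106, 150, 3)
```

View pics/k2.png

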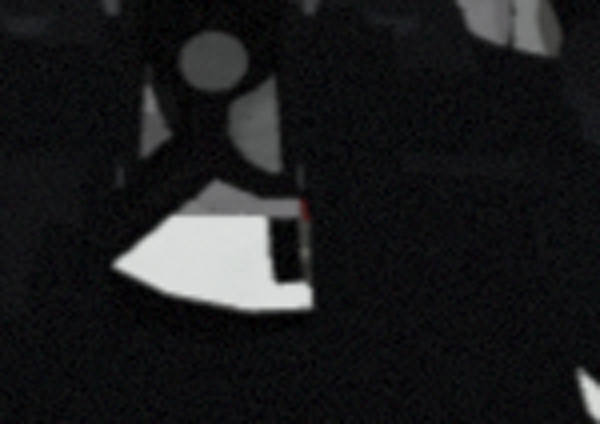

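The crop shows the red line's edge at (304,209), right by the white index line at (306,240), both cut off by the finger. I'll let the clutch out, open, lift and look squarely.

Call:
{"method": "play_rows", "body": {
  "series": [
    [0.5,[0,0,0.25],0],
    [0.5,[0,0,0.25],0],
    [0.5,[0,0,0.25],0],
    [0.5,[0,0,0.1],0],
    [0.5,[0,0,0],0],
    [4.0,[0,0,0],0],
    [4.0,[0,0,0],0],
    [4.0,[0,0,0],0],
    [4.0,[0,0,0],0],
    [4.0,[0,0,0],0]
  ]
}}

```text
time: 11.68
position: [0.6096, -0.1335, 0.1647]
ee_rot: [-180.0, 0.1, -0.1]
force: [0.1, 0.4, -1.1]
grip_width: 0.465
grip_force: 0.0
```

Call:
{"method": "play_rows", "body": {
  "series": [
    [4.0,[0,0,0.5],0],
    [4.0,[0,0,1.5],0],
    [4.0,[0,0,2.0],0],
    [4.0,[0,0,2.0],0],
    [4.0,[-1.5,-0.3,0.2],0],
    [4.0,[-2.0,-0.4,0],0],
    [4.0,[-2.0,-0.4,0],0],
    [4.0,[-1.2,-0.1,0],0],
    [4.0,[0,0,0],0],
    [4.0,[0,0,0],0]
  ]
}}

```text
time: 12.52
position: [0.5431, -0.1456, 0.2283]
ee_rot: [180.0, -0.1, -0.1]
force: [-0.0, -0.7, 0.7]
grip_width: 0.467
grip_force: 0.0
```

```bash
python3 c.py; mv pics/k12*.png pics/k3.png
```

```text
12.5167 [ 0.54312946 -0.14562999  0.22834611] [-0.02587317 -0.7366564   0.70236626] 0.0
bearing -174.85363050421475 0.025975255556898582 [(np.int32(88), array([283.9, 213.2]), np.float64(0.0281), np.float64(-166.6), np.float64(0.0344))]
scene []
side []
idx px 281 224
pics/k12.52.png (120, 150, 3)
```

View pics/k3.png

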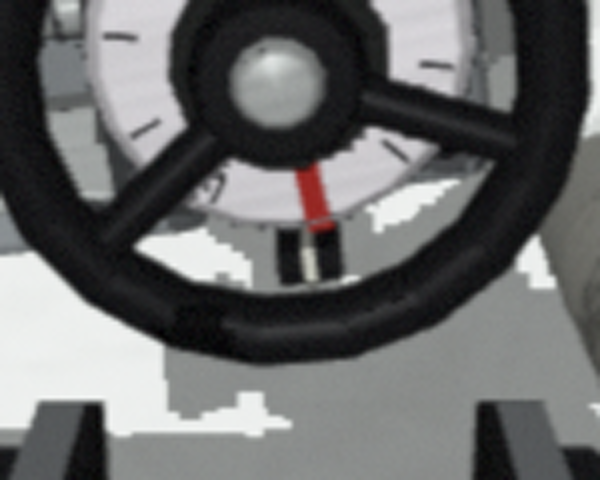

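The close view shows the red line ending at crop (322,225) and the white index line from (309,235) to (311,280), so the red is a few degrees short, and the clutch is out. I'll measure both against the same axis.

```bash
cat > m.py <<'E'
from h import *; from plant import *
i=camera_info("wrist");im=read_camera("wrist")
def bearings(i,im,ax,verbose=1):
    h=cv2.cvtColor(im,cv2.COLOR_BGR2HSV).astype(int); g=im.max(2)
    H,W=g.shape
    vv,uu=np.mgrid[0:H,0:W]
    o,R=cam(i); d=np.stack([(uu-i['cx'])/i['fx'],-(vv-i['cy'])/i['fy'],-np.ones((H,W))],-1)@R.T
    P=o+d*((.108-o[2])/d[...,2])[...,None]; q=P[...,:2]-ax; r=np.hypot(*np.moveaxis(q,-1,0)); b=np.degrees(np.arctan2(q[...,1],q[...,0]))%360
    red=((h[...,0]<10)|(h[...,0]>170))&(h[...,1]>110)&(h[...,2]>60)&(r<.034)
    for lo in np.arange(.020,.034,.002):
        m=red&(r>=lo)&(r<lo+.002)
        if m.sum()>2: print("red r%.3f n%d bearing %.2f"%(lo+.001,m.sum(),b[m].mean()))
    for lo in np.arange(.036,.048,.002):
        m=(r>=lo)&(r<lo+.002)&(abs(b-187.6)<5)
        w=np.clip(g[m].astype(float)-70,0,None)
        if w.sum()>0: print("idx r%.3f max%d bearing %.2f"%(lo+.001,g[m].max(),(b[m]*w).sum()/w.sum()))
if __name__=="__main__":
    m=cv2.medianBlur(im,3)
    ax=onz(i,*np.array([275.5,185.0]),.134)[:2];print("axis hub",ax)
    print(get_obs()['position'])
    for a in (ax,np.array([.569,-.1433])): bearings(i,im,a)
E
python3 m.py
```

```text
axis hub [ 0.56982515 -0.1438506 ]
[ 0.5439401  -0.14533274  0.22743639]
red r0.023 n11 bearing 191.24
red r0.025 n14 bearing 191.68
red r0.027 n15 bearing 192.23
red r0.029 n14 bearing 191.47
red r0.031 n14 bearing 192.20
red r0.033 n13 bearing 192.05
idx r0.037 max153 bearing 187.49
idx r0.039 max193 bearing 187.50
idx r0.041 max197 bearing 187.46
idx r0.043 max194 bearing 187.43
idx r0.045 max131 bearing 187.56
idx r0.047 max113 bearing 188.59
red r0.023 n15 bearing 193.01
red r0.025 n15 bearing 193.25
red r0.027 n13 bearing 193.54
red r0.029 n15 bearing 193.29
red r0.031 n14 bearing 193.24
red r0.033 n13 bearing 193.69
idx r0.037 max188 bearing 188.29
idx r0.039 max194 bearing 188.53
idx r0.041 max197 bearing 188.36
idx r0.043 max188 bearing 188.23
idx r0.045 max131 bearing 187.71
```

Measured gap: the red line is at about 191.9° and the index at 187.5°, so about 4.4° clockwise remains. I'll re-grip for the last bit.

Call:
{"method": "play_rows", "body": {
  "series": [
    [4.0,[2.0,0.4,0],0],
    [4.0,[2.0,0.4,0],0],
    [4.0,[2.0,0.3,0],0],
    [4.0,[0.85,0.05,0],0],
    [4.0,[0,0,-2.0],0],
    [4.0,[0,0,-2.0],0],
    [4.0,[0,0,-1.5],0],
    [4.0,[0,0,-0.6],0],
    [4.0,[0,0,0],0],
    [4.0,[0,0,0],0]
  ]
}}

```text
time: 13.55
position: [0.6121, -0.1341, 0.1668]
ee_rot: [180.0, -0.0, -0.0]
force: [0.2, -0.7, 1.0]
grip_width: 0.467
grip_force: 0.0
```

```bash
python3 - <<'E'
from h import *; from plant import *
o=get_obs();i=camera_info("wrist");im=read_camera("wrist");print(o['time'],o['position'])
print(proj(i,(.6125,-.134,.176)))
g=cv2.cvtColor(im,cv2.COLOR_BGR2GRAY)
c=cv2.HoughCircles(cv2.GaussianBlur(g,(5,5),0)[270:360,230:340],cv2.HOUGH_GRADIENT,1,10,param1=40,param2=8,minRadius=5,maxRadius=14)
print(None if c is None else c[0][:4]+[230,270,0])
E
```

```text
13.55 [ 0.61208229 -0.13409315  0.16682086]
(np.float64(277.9361472566552), np.float64(324.4056035054633))
[[296.5        341.5         13.39999962]
 [246.5        308.5         12.19999981]
 [255.5        343.5         12.19999981]
 [300.5        283.5          9.60000038]]
```

Call:
{"method": "play_rows", "body": {
  "series": [
    [0.5,[0,0,0],0],
    [0.5,[0,0,0],0],
    [0.5,[0,0,0],0],
    [0.5,[0,0,0],0],
    [0.5,[0,0,-0.2],0],
    [0.5,[0,0,-0.25],0],
    [0.5,[0,0,-0.25],0],
    [0.5,[0,0,-0.2],0],
    [0.5,[0,0,0],0],
    [0.5,[0,0,0],0]
  ],
  "force": 60
}}

```text
time: 14.43
position: [0.6132, -0.1348, 0.1618]
ee_rot: [179.8, -0.3, 0.1]
force: [-2.2, -0.2, 14.9]
grip_width: 0.144
grip_force: 59.9
```

```bash
python3 - <<'E'
from h import *; from plant import *
o=get_obs();print(o['time'],o['position'],o['force'],o['grip_force'],o['grip_width'])
ax=np.array([.5695,-.1436]);p=o['position'][:2]-ax;a=np.degrees(np.arctan2(p[1],p[0]));print(a,np.hypot(*p))
t=np.radians([a,a-4.3]);print(4.4*np.diff([np.cos(t),np.sin(t)]).ravel())
E
```

```text
14.4333 [ 0.61319559 -0.13483435  0.16182132] [-2.2229332  -0.19293995 14.94258973] 59.928150633350015 0.14374800592327913
11.343380861058218 0.04456614880656381
[ 0.05274533 -0.32589808]
```

Call:
{"method": "play_rows", "body": {
  "series": [
    [0.5,[0.02,-0.08,0],0],
    [0.5,[0.01,-0.08,0],0],
    [0.5,[0.01,-0.08,0],0],
    [0.5,[0,0,0],0],
    [0.5,[0,0,0],0],
    [0.5,[0,0,0],0],
    [0.5,[0,0,0],0],
    [0.5,[0,0,0],0],
    [0.5,[0,0,0],0],
    [0.5,[0,0,0],0]
  ]
}}

```text
time: 15.27
position: [0.6136, -0.1372, 0.1619]
ee_rot: [179.8, -0.3, 0.0]
force: [-2.2, -0.6, 15.7]
grip_width: 0.149
grip_force: 59.9
```

Call:
{"method": "play_rows", "body": {
  "series": [
    [0.5,[0,0,0.25],0],
    [0.5,[0,0,0.25],0],
    [0.5,[0,0,0.25],0],
    [0.5,[0,0,0.1],0],
    [0.5,[0,0,0],0],
    [4.0,[0,0,0],0],
    [4.0,[0,0,0],0],
    [4.0,[0,0,0],0],
    [4.0,[0,0,0],0],
    [4.0,[0,0,0],0]
  ]
}}

```text
time: 16.1
position: [0.6117, -0.1364, 0.1654]
ee_rot: [-180.0, 0.1, -0.1]
force: [-0.2, -0.4, -0.2]
grip_width: 0.468
grip_force: 0.0
```

Call:
{"method": "play_rows", "body": {
  "series": [
    [4.0,[0,0,0.5],0],
    [4.0,[0,0,1.5],0],
    [4.0,[0,0,2.0],0],
    [4.0,[0,0,2.0],0],
    [4.0,[-1.5,-0.3,0.1],0],
    [4.0,[-2.0,-0.4,0],0],
    [4.0,[-2.0,-0.2,0],0],
    [4.0,[-1.2,0,0],0],
    [4.0,[0,0,0],0],
    [4.0,[0,0,0],0]
  ]
}}

```text
time: 16.93
position: [0.5451, -0.1455, 0.2279]
ee_rot: [180.0, -0.1, -0.0]
force: [0.6, 0.4, 0.9]
grip_width: 0.469
grip_force: 0.0
```

```bash
cat >> m.py <<'E'
    # hub: bright blob of hub cap near its predicted place
    cv2.imwrite("pics/w_%.2f.png"%get_obs()['time'],im)
E
sed -i 's/    ax=onz.*/    u0,v0=map(int,proj(i,(.5695,-.1436,.134))); g=im[v0-14:v0+15,u0-14:u0+15].max(2); k,l,s,c=cv2.connectedComponentsWithStats((g>70).astype("uint8")); j=l[14,14]; hp=c[j]+[u0-14,v0-14]; ax=onz(i,*hp,.133)[:2];print("axis hub",ax,hp,s[j])/' m.py
python3 m.py
```

```text
axis hub [ 0.56906796 -0.14372847] [275.14014252 187.51068884] [  4   4  24  23 421]
[ 0.54564854 -0.1453948   0.22765494]
red r0.023 n13 bearing 188.18
red r0.025 n13 bearing 189.37
red r0.027 n16 bearing 188.57
red r0.029 n14 bearing 188.76
red r0.031 n15 bearing 189.35
red r0.033 n14 bearing 188.37
idx r0.037 max186 bearing 187.87
idx r0.039 max196 bearing 187.61
idx r0.041 max196 bearing 187.90
idx r0.043 max195 bearing 187.73
idx r0.045 max135 bearing 187.70
red r0.023 n13 bearing 189.25
red r0.025 n13 bearing 190.37
red r0.027 n16 bearing 189.49
red r0.029 n14 bearing 189.61
red r0.031 n15 bearing 190.15
red r0.033 n14 bearing 189.12
idx r0.037 max186 bearing 188.53
idx r0.039 max196 bearing 188.25
idx r0.041 max196 bearing 188.51
idx r0.043 max195 bearing 188.31
idx r0.045 max135 bearing 187.50
```

The red line now reads 188.8° against 187.7° for the index, about 1° on the unfinished side. That is within my measuring error, so I leave it. Now I go to the lock lever, turning the camera away from the drill head.

Call:
{"method": "play_rows", "body": {
  "series": [
    [0,[-1.5,0,0.3],-0.12],
    [0,[-1.5,0,0.3],-0.12],
    [0,[-1.5,0,0.3],-0.12],
    [0,[-1.5,0,0.3],-0.12],
    [0,[-1.5,0,0.3],-0.12],
    [0,[-1.5,0,0.3],-0.12],
    [0,[-1.5,0,0.3],-0.12],
    [0,[-1.5,0,0.3],-0.12],
    [0,[-1.5,0,0.3],-0.12],
    [0,[-1.2,0,0.3],-0.12]
  ]
}}

```text
time: 17.82
position: [0.3981, -0.1453, 0.2573]
ee_rot: [-180.0, -0.0, -69.1]
force: [1.0, -0.2, -0.2]
grip_width: -0.001
grip_force: 0.0
```

Call:
{"method": "play_rows", "body": {
  "series": [
    [0,[0.2,3.0,0],-0.1],
    [0,[0.2,3.0,0],-0.1],
    [0,[0.3,3.0,0],-0.1],
    [0,[0.3,3.0,0],-0.07],
    [0,[0.3,3.0,-1.0],0],
    [0,[0,2.0,-2.5],0],
    [0,[0,0.8,-3.0],0],
    [0,[0,0,-3.0],0],
    [0,[0,0,-3.0],0],
    [0,[0,0,-2.0],0]
  ]
}}

```text
time: 18.65
position: [0.4109, 0.0331, 0.1098]
ee_rot: [179.9, -0.1, -89.9]
force: [-0.0, 1.0, 0.1]
grip_width: -0.001
grip_force: 0.0
```

```bash
python3 - <<'E'
from h import *; from plant import *
o=get_obs();print(o['time'],o['position'],o['ee_rot'],o['force'])
S,D=camera_info("scene"),camera_info("side")
r={}
for n,i in(("scene",S),("side",D)):
    im=read_camera(n);cv2.imwrite(f"pics/{n}2.png",im);h=cv2.cvtColor(im,cv2.COLOR_BGR2HSV)
    m=((h[...,0]<8)|(h[...,0]>172))&(h[...,1]>140)&(h[...,2]>80)
    k,l,s,c=cv2.connectedComponentsWithStats(m.astype('uint8'))
    for j in range(1,k):
        if s[j,4]>6:
            p=onz(i,*c[j],.057)
            if .34<p[0]<.46 and -.1<p[1]<.16: print(n,s[j,4],c[j].round(1),p.round(4), onz(i,*c[j],.01).round(4))
a,b=cv2.imread("pics/scene2.png"),cv2.imread("pics/side2.png")
cv2.imwrite("pics/l1.png",np.hstack([cv2.resize(a[205:325,140:240],(400,480)),cv2.resize(b[285:385,250:400],(600,400))[:,:400][:480] if 0 else cv2.resize(b[270:390,270:370],(400,480))]))
E
```

```text
18.65 [0.41089609 0.03311902 0.10981986] [ 1.79867121e+02 -5.31050560e-02 -8.99496465e+01] [-0.03932733  0.99129134  0.12745489]
scene 21 [188.4 261.2] [0.4205 0.0703 0.057 ] [0.4506 0.1123 0.01  ]
scene 63 [211.2 299.7] [ 0.367  -0.0633  0.057 ] [ 0.3933 -0.0307  0.01  ]
side 70 [355.6 320.6] [0.3817 0.0106 0.057 ] [ 0.3944 -0.0257  0.01  ]
side 44 [320.6 334.8] [0.4205 0.0681 0.057 ] [0.4357 0.0355 0.01  ]
```

View pics/l1.png

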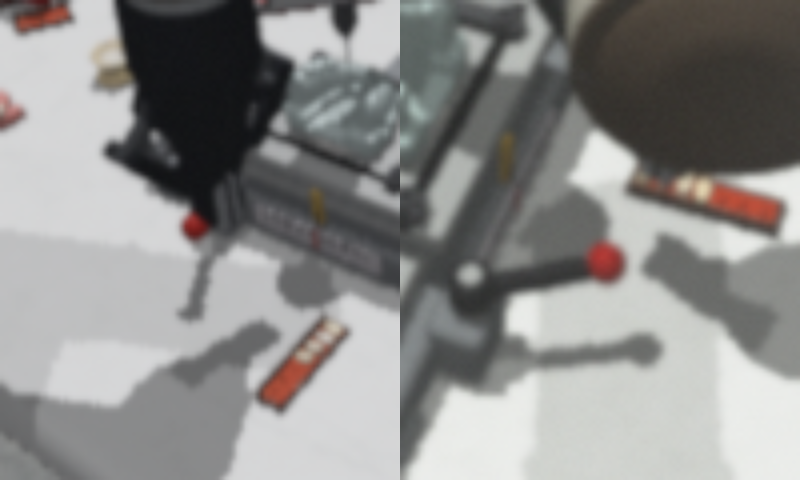

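The crops show the ball at (195,226) with the closed fingers just to its right, the brass pointer above the red scale mark, and the strip well clear. I lower to ball height and push left.

Call:
{"method": "play_rows", "body": {
  "series": [
    [0,[0,0,-1.5],0],
    [0,[0,0,-1.5],0],
    [0,[0,0,-1.5],0],
    [0,[0,0.6,0],0],
    [0,[0,0.8,0],0],
    [0,[0,0.8,0],0],
    [0,[0,0.8,0],0],
    [0,[0,0.8,0],0],
    [0,[0,0.8,0],0],
    [0,[0,0.8,0],0]
  ]
}}

```text
time: 19.58
position: [0.4113, 0.0877, 0.068]
ee_rot: [-179.9, 0.0, -90.0]
force: [-1.9, -2.4, 0.6]
grip_width: -0.002
grip_force: 1.0
```

Call:
{"method": "play_rows", "body": {
  "series": [
    [0,[0,0.6,0],0],
    [0,[0,0.6,0],0],
    [0,[0,0.4,0],0],
    [0,[0,0.4,0],0],
    [0,[0,0.3,0],0],
    [0,[0,0.2,0],0],
    [0,[0,0.2,0],0],
    [0,[0,0,0],0],
    [0,[0,0,0],0],
    [0,[0,0,0],0]
  ]
}}

```text
time: 20.42
position: [0.4112, 0.1138, 0.067]
ee_rot: [-180.0, 0.0, -90.0]
force: [-0.6, -0.0, -0.1]
grip_width: 0.003
grip_force: 0.0
```

Call:
{"method": "play_rows", "body": {
  "series": [
    [0,[0,0.2,0],0],
    [0,[0,0.2,0],0],
    [0,[0,0.2,0],0],
    [0,[0,0,0],0],
    [0,[0,0,0],0],
    [0,[0,0,0],0],
    [0,[0,0,0],0],
    [0,[0,0,0],0],
    [0,[0,0,0],0],
    [0,[0,0,0],0]
  ]
}}

```text
time: 21.25
position: [0.4108, 0.1157, 0.067]
ee_rot: [179.8, -0.4, -90.0]
force: [11.0, -21.3, 1.3]
grip_width: 0.003
grip_force: 10.2
```

```bash
cat > b.py <<'E'
from h import *; from plant import *
o=get_obs();print(o['time'],o['position'],o['force'])
for n in("scene","side"):
    i=camera_info(n);im=read_camera(n);h=cv2.cvtColor(im,cv2.COLOR_BGR2HSV)
    m=((h[...,0]<8)|(h[...,0]>172))&(h[...,1]>140)&(h[...,2]>80)
    k,l,s,c=cv2.connectedComponentsWithStats(m.astype('uint8'))
    for j in range(1,k):
        p=onz(i,*c[j],.057); q=p[:2]-[.4652,.1045]
        if s[j,4]>4 and .34<p[0]<.46 and -.1<p[1]<.2: print(n,s[j,4],p.round(4),"r",np.hypot(*q).round(4),"bearing",(np.degrees(np.arctan2(q[1],q[0]))%360).round(1),"card",onz(i,*c[j],.01)[:2].round(4))
E
python3 b.py
```

```text
21.25 [0.41076783 0.11572356 0.06696813] [ 11.04139146 -21.27510969   1.3017714 ]
scene 62 [ 0.3669 -0.0632  0.057 ] r 0.1944 bearing 239.6 card [ 0.3932 -0.0306]
side 65 [0.4175 0.1334 0.057 ] r 0.0558 bearing 148.8 card [0.4325 0.1052]
```

The lever is at its stop: ball bearing 148.8° where 148.9° is expected, with force rising. I'll back off and lift away.

Call:
{"method": "play_rows", "body": {
  "series": [
    [0,[-0.3,-0.7,0],0],
    [0,[-0.3,-1.0,0],0],
    [0,[0,-1.0,0],0],
    [0,[0,0,2.0],0],
    [0,[0,0,3.0],0],
    [0,[0,0,3.0],0],
    [0,[-1.0,0,3.0],0],
    [0,[-1.0,-1.0,3.0],0],
    [0,[0,0,1.0],0],
    [0,[0,0,0],0]
  ]
}}

```text
time: 22.18
position: [0.3861, 0.0831, 0.2201]
ee_rot: [-179.6, 0.3, -90.0]
force: [-0.3, 0.8, 0.2]
grip_width: -0.001
grip_force: 0.0
```

Call:
{"method": "play_rows", "body": {
  "series": [
    [0,[0,-3.5,1.0],0.12],
    [0,[0,-3.5,1.0],0.12],
    [0,[0,-3.5,1.0],0.12],
    [0,[0,-3.5,0],0.12],
    [0,[1.0,-3.5,0],0.12],
    [0,[2.0,-2.0,0],0.12],
    [0,[2.5,0,0],0.12],
    [0,[2.5,0,0],0.12],
    [0,[0,0,0],0],
    [0,[0,0,0],0]
  ]
}}

```text
time: 23.02
position: [0.4645, -0.0898, 0.2417]
ee_rot: [179.9, 0.2, -39.5]
force: [0.2, 0.2, 0.9]
grip_width: -0.003
grip_force: 0.0
```

```bash
python3 b.py; python3 - <<'E'
from h import *; from plant import *
o=get_obs();print(o['position'],o['ee_rot'])
i=camera_info("wrist");print(proj(i,(.569,-.1437,.134)),proj(i,(.53,-.149,.108)))
E
```

```text
23.0167 [ 0.46445604 -0.08981695  0.24169102] [0.16863723 0.17043007 0.86013204]
scene 16 [0.4162 0.1353 0.057 ] r 0.0579 bearing 147.8 card [0.446  0.1818]
scene 64 [ 0.3668 -0.0634  0.057 ] r 0.1946 bearing 239.6 card [ 0.3931 -0.0308]
side 57 [0.3817 0.0103 0.057 ] r 0.1259 bearing 228.4 card [ 0.3944 -0.026 ]
side 54 [0.4173 0.1334 0.057 ] r 0.0559 bearing 148.9 card [0.4324 0.1051]
[ 0.46331314 -0.08961396  0.24246557] [ 1.79904716e+02  1.31711850e-01 -3.94828749e+01]
(np.float64(233.9557269732225), np.float64(24.363368725951148)) (np.float64(283.61475172779154), np.float64(75.80343001237802))
```

```bash
python3 m.py | head -14; python3 -c "
from plant import *
o=get_obs();print(o['time'],o['qd'].round(2))
print(sign_off())"
```

```text
axis hub [ 0.56833746 -0.14385134] [235.12072072  25.45945946] [  3   3  26  26 555]
[ 0.4632626  -0.08954394  0.24290194]
red r0.021 n21 bearing 187.65
red r0.023 n19 bearing 189.06
red r0.025 n21 bearing 188.65
red r0.027 n20 bearing 189.12
red r0.029 n20 bearing 188.57
red r0.031 n14 bearing 188.57
red r0.033 n6 bearing 187.82
idx r0.037 max200 bearing 187.60
idx r0.039 max74 bearing 187.78
red r0.021 n19 bearing 189.39
red r0.023 n20 bearing 189.33
red r0.025 n20 bearing 190.11
23.1667 [ 0.28 -0.99  0.2   0.13 -0.05  0.17]
the job is handed in; nothing more can be done
None
```

The job is handed in, at 23 s of the 54 s allowed. The red line was last measured about 1° short of the index, brought there clockwise only after going about 107° past it; I left that as close to my measuring error. The lock lever is at its stop, the tooth strip had not moved and the arm never came near the bottles, though I took no final measurement of those.

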